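# Clamp the dish stack on the transport tray with the ratchet clamp

### The arm

A 7-joint arm with a two-finger parallel gripper is mounted at the origin on a cart in front of the work surface, level with it; the furniture and walls round the work are solid. World frame = base frame: x ahead of the robot, y to its left, z up, the work surface at z = 0. Lengths are in m, angles in rad, forces in N, time in s.
With the tool pointing down it reaches from about 0.4 to 0.85 m from the base axis. Payload 10.4 kg.
Tool frame: the origin (TCP) lies at the very end of the fingers, on their centre line; the grasp point (between the pads) lies 19 mm behind it; z points along the fingers, y is the direction in which the jaws open and shut (so a half turn about z gives the same grasp; the last joint's range is limited). The gripper opens to 87 mm and grips with 3 to 60 N. Pads are 19 mm wide; open, the fingers measure 117 mm over their backs; the gripper's body (75 mm by 190 mm) begins 51 mm behind the grasp point.
Start: joints at [-1.259, 0.332, -0.065, 1.46, 0.022, 1.35, -0.088], TCP at [0.205, 0.59, 0.223] pointing down, gripper open.
Joint ranges: [-2.6, 2.6], [-0.5, 2.12], [-1.47, 1.34], [0.16, 2.42], [-1.27, 4.41], [0.06, 2.06], [-2.6, 2.6]. Speed limits (rad/s): [2.22, 2.22, 2.79, 2.79, 3.14, 3.14, 3.14].

### API

Orientations are given as a unit quaternion [x, y, z, w].
In Python, from bench import read_state, imaging, r gives the robot as it stands. The module is installed in compiled form; this text tells all that it offers.
- The arm moves only by the tool move_arm, never from a script. Its argument "series" is a list of rows, each a list of 4 numbers: the shift along the tool's x, y, z in m, then the turn about the tool's z in rad. In form: [[x, y, z, roll], ...]. A call has 1 to 20 rows; each row is the pose to reach, as a shift and turn from the pose commanded when the call began, along the tool's axes at that moment; what a row does not reach only later rows make up. A row lasts 1/10 s, in which the tool goes at most 50 mm and 8.59 degrees, less where a joint would pass 70% of its speed; a pose out of reach is approached as far as the arm can. A call with a gripper value outside its range is refused whole. "claw" is the gripper's target within -1 to 1 (fully open at 1, half-way at 0, shut at -1), set as the call begins (left out, the last holds). The fingers move at their own pace and stop on an object; "newtons" is the grip in N (left out, the last holds). Time passes only in rows, so rows that repeat a pose let the fingers close. It gives the time, the measured TCP pose, the force and the opening at its end, in the units of the state.
- read_state(): the state, without advancing time (a new reading comes with each control period).
- imaging.camera(name): name is "scene" or "top" or "wrist"; returns (picture, depth): 400x640x3 uint8, red, green, blue; 400x640 float32, m along the optical axis (not along the pixel's ray), 0 where there is no reading.
- imaging.get_calibration(name): a dict with "camera_matrix" (3x3 intrinsics, pixels), "R" (3x3) and "t" (3): a world point X has camera coordinates R X + t. Camera axes: x right, y down, z forward; pixel columns grow to the right and rows downward; lengths in m; the calibration is good to about 2 mm. The wrist camera is an equidistant fisheye: a pixel r from the principal point sees the ray r / f radians off the axis. A picture is of the moment at which its call begins: read the wrist's pose just before it. get_calibration takes no time and is no camera call; for the wrist camera it gives the pose at the moment of the call.
- r.close_job(): hands the job in, once; it reports no verdict.
The state is a dict: "time": time; "joint_positions": joint angles; "joint_vel": joint speeds; "joint_torque": joint torques, N m; "ee_pos": TCP position; "eef_rot": TCP orientation; "ft_force": force on the tool from outside, world axes, zero at the start; "torque": the same for the moment, N m; "width": finger opening in m.
Only numpy, scipy, OpenCV 4.12 (cv2) and the standard library are available. Lean on these libraries where they do the work, as an engineer would, in place of code of your own. Each camera call takes 0.05 s, during which the arm holds its last target.

### The job

The tray of culture dishes is about to be carried to the incubator. Swing the ratchet clamp's arm round, gently, until it meets its stop over the dish stack that stands between the three pegs, then press the arm down click by click until its sprung foot bears on the top lid with the foot's spring taken up about half-way, and let go so that the pawl keeps the stack held. Do not squeeze the dishes harder than that needs, never as far as the end of the foot's spring, and leave the other stack and the things around it where they are.

Things in the scene. Friction and masses are not known exactly. Their poses are not given: they have to be found in the camera images.
- tray: steel tray 425 x 272 x 16 mm, fixed to the bench; its long side runs left to right. Origin: centre of its underside on the worktop, z up; its x axis runs along its long side (roughly to the robot's left), its y axis along its short side (roughly towards the robot). Its floor is 2 mm thick.
- station (a point): point on the tray's floor at the centre of the place between the three white pegs (9 mm thick, 14 mm high, 60 mm from this point), where the stack to be clamped stands
- clamp: foot plate and upright column of the clamp, fixed to the tray. Origin: on the column's axis at the tray's floor, z up; its -x axis points to the station, 95 mm away, its +y axis to the side where the arm is parked. The column is 16 mm square, has sawteeth of 2.5 mm pitch on its -y face and a 24 mm wide cap, and stands 212 mm high.
- swing_arm: the clamp's arm: a flat bar 15 mm wide, 13 mm thick, with a round end, swinging on the collar. Origin: on the column's axis at the bar's mid-height (about 7 mm of bar above and below); its -x axis points along the bar to its end. Parked 0.8 to 1.5 rad from the station on the clamp's +y side, it swings with under 1 N at its end to a hard stop that puts the end over the station.
- pad_top (a point): centre of the top of the black round thumb pad (36 mm wide, 6 mm thick) on the arm's end, 95 mm from the column's axis and 18 mm above the arm's origin: the place to press down. It goes with the arm.
- stack_a: stack of three clear lidded culture dishes taped together, 100 mm across, 78 mm high, 0.17 kg. Origin: centre of its underside. It or stack_b stands at the station, the other one elsewhere on the tray.
- stack_b: stack of four clear lidded culture dishes taped together, 100 mm across, 104 mm high, 0.22 kg. Origin: centre of its underside.
- single_dish: a single lidded dish 100 mm across, 26 mm high, lying on the tray behind the two stacks. Origin: centre of its underside. To be left alone.
- sample_pot: white sample pot with a push lid, 37 mm across, 42 mm high, on the tray beside the clamp's station. Origin: centre of its underside. To be left alone.
- glass_beaker: glass beaker 75 mm across, 88 mm high, on the bench beside the tray. Origin: centre of its underside. To be left alone.
- collar (a joint): how far (m) the collar, with the arm on it, has gone down the column from its highest place; range 0 to 0.078. Going down takes 1 to 6 N, rising and dropping at each tooth (2.5 mm) as the collar's sprung pawl rides over the sawteeth. The pawl blocks the way up: let go, the arm comes back by one tooth at most.
- end_under (a point): point on the underside of the arm's end, straight below the pad, 25 mm under its top. From it hangs, on a screwed spindle, the sprung foot, a rubber-faced disc 36 mm wide. The spindle was left screwed in or out, so the foot's underside is 29 to 47 mm below this point, differently each time. The foot yields upwards by 8 mm against 1.5 N per mm (0 at touch, 12 N at its end, then hard).
Mind the look-alikes: they are no part of the job. Leave any blue or turquoise look-alike of the stack_a alone.

How it is judged:
On the way:
1. the arm is swung in: the pad is over the station, within 10 mm, with the foot still clear of the stack (horizontal distance between pad_top and station below 0.01 m and contact force between swing_arm and stack_a below 0.3 N and contact force between swing_arm and stack_b below 0.3 N), for 0.1 s.
At the end, for the whole second after the job is handed in: the pad is over the station within 12 mm, and the foot, let go of and kept down by the pawl alone, presses the stack at the station with 1.5 to 9.5 N (its spring taken up by 1 to 6 of its 8 mm); that stack is within 15 mm of the station's centre, both stacks are upright and at rest (horizontal distance between pad_top and station below 0.012 m and ((horizontal distance between stack_a and station below 0.015 m and contact force between swing_arm and stack_a between 1.5 and 9.5 N) or (horizontal distance between stack_b and station below 0.015 m and contact force between swing_arm and stack_b between 1.5 and 9.5 N)) and angle between each of stack_a, stack_b's own z axis and vertical below 0.05 rad and linear speed of each of stack_a, stack_b below 0.02 m/s); the robot touches nothing.
It fails at once if the foot pressed on a stack with more than 13 N (its spring was pushed to the end) (contact force between swing_arm and stack_a above 13 N or contact force between swing_arm and stack_b above 13 N).
It fails at once if the arm was forced (pushed with more than 35 N) (contact force between the fingers and swing_arm above 35 N).
It fails at once if a stack was shifted by more than 15 mm (distance of any of stack_a, stack_b from where it was at the start of the episode above 0.015 m).
It fails at once if the single dish, the sample pot or the beaker was shifted by more than 15 mm (distance of any of single_dish, sample_pot, glass_beaker from where it was at the start of the episode above 0.015 m).
It also fails if it takes over 48 s, if anything falls off the work surface, if the arm or the gripper's body presses on something with over 40 N, if the wrist force passes 120 N, or if a joint passes its speed limit or range.

## Working session

There is one attempt and no reset: what is moved stays moved. The work goes in short steps, Python scripts to look and compute and a tool call to move; the robot and the scene stay as the last step left them, time stands still between calls to the robot, and variables do not carry over. Pictures are saved under pics/ and viewed, and the job is handed in when it is done.

Besides the shell and the picture viewer there is one more tool, called after "Emit:" as name([rows], argument=value, ...), one row to a line, values as JSON. move_arm: Moves the arm, as the interface text tells. Its arguments: {"type":"object","properties":{"series":{"type":"array","items":{"type":"array","items":{"type":"number"}}},"claw":{"type":"number"},"newtons":{"type":"number"}},"required":["series"]}

```bash
mkdir -p pics
python3 - <<'E'
from bench import read_state, imaging, r
import cv2, numpy as np
s=read_state(); print({k:np.round(v,3).tolist() for k,v in s.items()})
for n in ["scene","top"]:
    p,d=imaging.camera(n); c=imaging.get_calibration(n)
    cv2.imwrite(f"pics/{n}0.png",p[:,:,::-1]); np.savez(f"{n}0.npz",p=p,d=d,**c)
    print(n,c)
E
```

```text
{'time': 0.0, 'joint_positions': [-1.259, 0.333, -0.065, 1.461, 0.022, 1.35, -0.089], 'joint_vel': [0.0, 0.001, 0.001, 0.0, -0.001, 0.001, -0.0], 'joint_torque': [0.001, -62.327, 0.026, -38.988, -0.061, 0.04, 0.0], 'ee_pos': [0.205, 0.59, 0.222], 'eef_rot': [0.167, 0.986, -0.001, -0.0], 'ft_force': [-0.48, -0.306, -0.379], 'torque': [-0.016, 0.013, -0.027], 'width': 0.087}
scene {'camera_matrix': array([[398.03526025,   0.        , 317.18010935],
       [  0.        , 398.03526025, 204.29787382],
       [  0.        ,   0.        ,   1.        ]]), 'R': array([[ 0.85919937, -0.5115651 , -0.00880902],
       [-0.40519343, -0.66982846, -0.62221228],
       [ 0.31240156,  0.53817375, -0.782799  ]]), 't': array([-0.50967212,  0.22578796,  1.14496353])}
top {'camera_matrix': array([[367.05393936,   0.        , 319.67554399],
       [  0.        , 367.05393936, 202.35224255],
       [  0.        ,   0.        ,   1.        ]]), 'R': array([[-1.19559260e-02, -9.99926939e-01, -1.78101189e-03],
       [-9.89915334e-01,  1.20876161e-02, -1.41143615e-01],
       [ 1.41154831e-01,  7.55483574e-05, -9.89987529e-01]]), 't': array([-0.07274906,  0.56047146,  1.13737559])}
```

View pics/scene0.png

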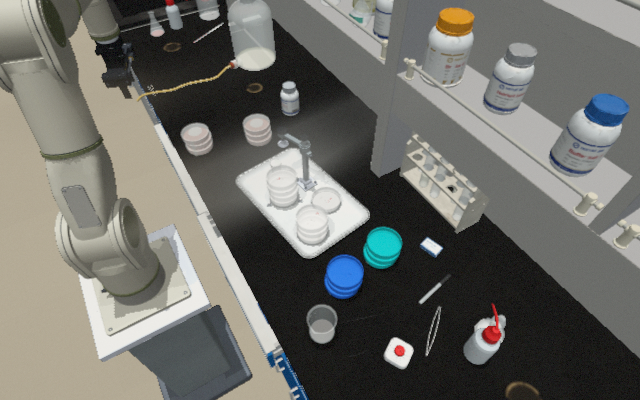

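View pics/top0.png

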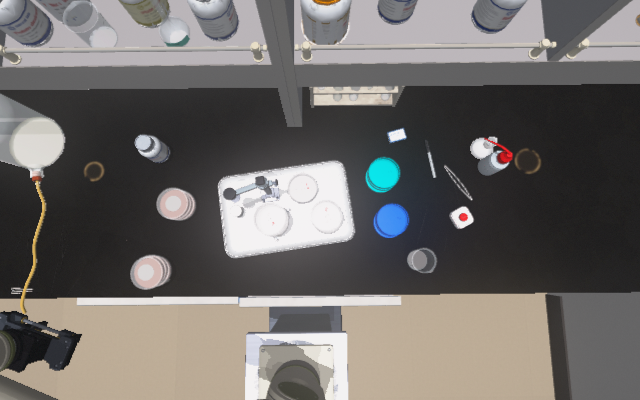

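```bash
cat > h.py <<'E'
import numpy as np
def load(n):
    return dict(np.load(n))
def world(D):
    d=D['d'];K=D['camera_matrix'];v,u=np.mgrid[:400,:640]
    c=np.stack([(u-K[0,2])/K[0,0]*d,(v-K[1,2])/K[1,1]*d,d],-1)
    return (c-D['t'])@D['R']
def proj(D,X):
    c=D['R']@np.asarray(X)+D['t'];q=D['camera_matrix']@c;return q[:2]/q[2]
E
python3 - <<'E'
import cv2,numpy as np
from h import *
for n,(a,b,w,h) in {'top':(210,150,155,115),'scene':(225,120,160,145)}.items():
    D=load(n+'0.npz');im=D['p'][b:b+h,a:a+w,::-1]
    k=min(800//w,600//h) ; cv2.imwrite(f'pics/{n}crop.png',cv2.resize(im,None,fx=k,fy=k,interpolation=cv2.INTER_CUBIC)); print(n,k)
D=load('top0.npz');W=world(D)
# height map
z=W[...,2][150:265,210:365]
cv2.imwrite('pics/h.png',cv2.resize(cv2.applyColorMap(np.clip(z*1000,0,255).astype(np.uint8),cv2.COLORMAP_JET),None,fx=5,fy=5,interpolation=cv2.INTER_NEAREST))
E
```

```text
top 5
scene 4
```

View pics/topcrop.png

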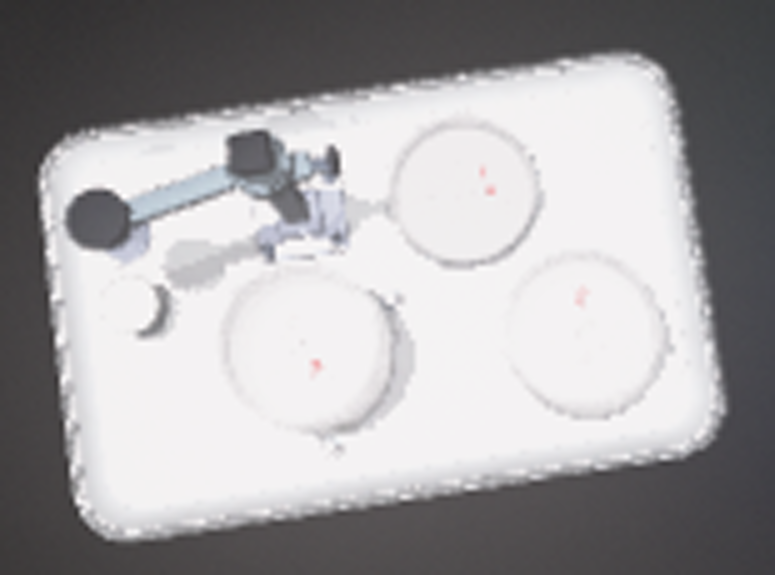

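View pics/scenecrop.png

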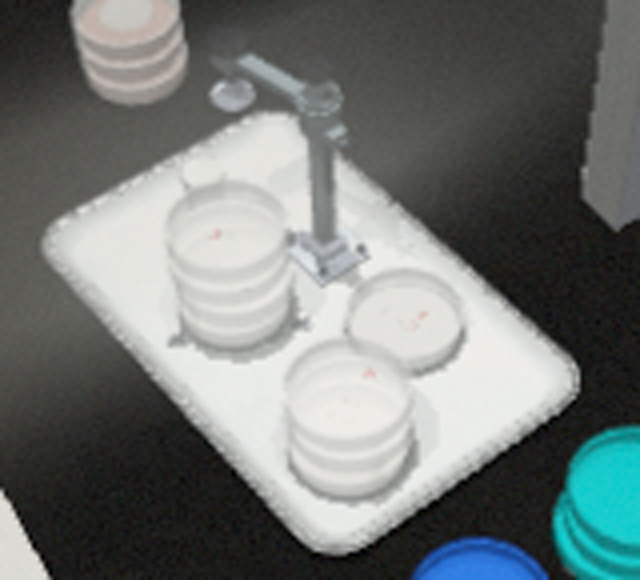

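View pics/h.png

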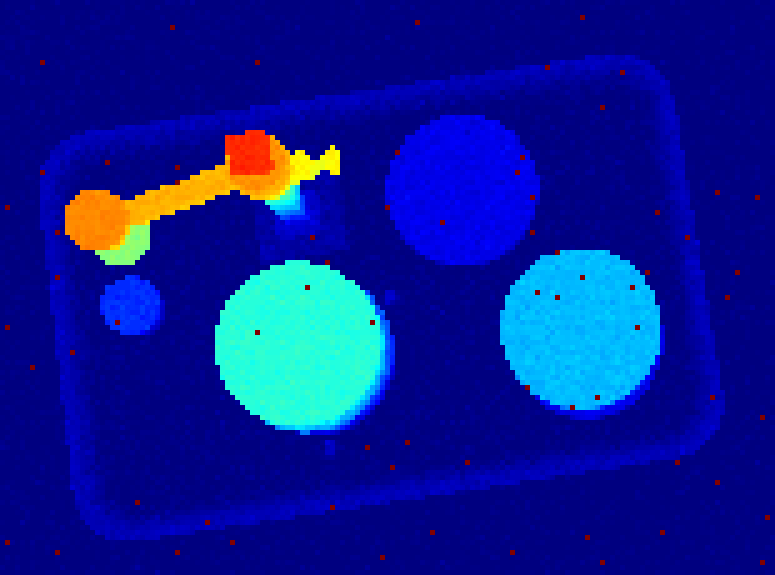

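The four-dish stack (stack_b) stands between the pegs (top crop 310,350; top image ~272,220). The three-dish stack is at (327,216), the single dish at (303,188), and the blue and turquoise look-alikes are off the tray at (391,220) and (383,174). The arm's pad is at (229,194), the cap at (261,181) and the sample pot at (237,211). Next I'll measure them.

Run:
```python
import numpy as np,cv2
from h import *
D=load('top0.npz');W=world(D)[150:265,210:365]
z=W[...,2]
v,u=np.mgrid[:115,:155]
def blob(name,m):
    n,l,st,ce=cv2.connectedComponentsWithStats(m.astype(np.uint8))
    k=1+np.argmax(st[1:,4]);q=W[l==k]
    (c,r)=cv2.minEnclosingCircle(q[:,:2].astype(np.float32))
    print(name,len(q),'mean',q.mean(0).round(4),'med z',np.median(q[:,2]).round(4),'circ',np.round(c,4),round(r,4))
    return q
blob('cap',(z>.208)&(z<.23))
arm=(z>.165)&(z<.205)
blob('pad',(u<26)&(z>.18)&(z<.205))
q=blob('bar',(u>27)&(u<43)&(v>28)&(z>.16)&(z<.205))
print('z q',np.percentile(q[:,2],[5,50,95]))
blob('pad z',(u>15)&(u<23)&(v>40)&(v<48))
blob('foot',(z>.11)&(z<.155)&(u<32)&(v>43)&(v<55))
blob('B',(z>.095)&(z<.12)&(v>50)&(u<90))
blob('A',(z>.07)&(z<.09)&(v>45)&(u>95))
blob('pot',(z>.035)&(z<.055)&(u<36)&(v>53))
# tray rim
m=(z>.008)&(z<.03)
q=W[m][:,:2].astype(np.float32); rect=cv2.minAreaRect(q[(abs(q-np.median(q,0))<.3).all(1)]);print(rect)
S=load('scene0.npz');WS=world(S)[120:265,225:385]
zz=WS[...,2];
q=WS[(zz>.1)&(zz<.125)];
m=(zz>.095)&(zz<.12);n,l,st,ce=cv2.connectedComponentsWithStats(m.astype(np.uint8));k=1+np.argmax(st[1:,4]);q=WS[l==k];print('sceneB',q.mean(0),cv2.minEnclosingCircle(q[:,:2].astype(np.float32)))
for rr in range(76,112,4): pass
print('scene z map near foot (crop px/4)');
for vv in range(10,30): print(vv,(zz[vv,50:88]*1000).round().astype(int))
```

```text
cap 72 mean [0.5987 0.0859 0.2131] med z 0.2129 circ [0.5993 0.0857] 0.0147
pad 126 mean [0.5665 0.1752 0.1894] med z 0.1893 circ [0.5665 0.1753] 0.0179
bar 91 mean [0.5811 0.1322 0.1781] med z 0.1783 circ [0.5809 0.1323] 0.0244
z q [0.17338662 0.17830174 0.18168811]
pad z 49 mean [0.5649 0.1745 0.1896] med z 0.1893 circ [0.565  0.1746] 0.0121
foot 48 mean [0.5596 0.1703 0.1307] med z 0.1303 circ [0.5642 0.1741] 0.0164
B 859 mean [0.5035 0.0731 0.1056] med z 0.1057 circ [0.5043 0.0734] 0.0501
A 804 mean [ 0.5138 -0.0976  0.0794] med z 0.0794 circ [ 0.5146 -0.0973] 0.0499
pot 111 mean [0.5359 0.1887 0.0429] med z 0.0431 circ [0.5357 0.1892] 0.0192
((0.5354575514793396, 0.032645344734191895), (0.29440924525260925, 0.425498902797699), 7.957602500915527)
sceneB [0.50247203 0.06642376 0.10536332] ((0.5029773712158203, 0.07140550017356873), 0.05253667011857033)
scene z map near foot (crop px/4)
10 [  1  -1 191 191 191 190 191 189 190 187 188 190 189   1  -2  -1   5   3
  -3   1  -2   0   2   1   0   0   2   1  -2   2   5  -4  -3   1  -2  -1
  -1   1]
11 [  4   0 190 189 191 192 188 187 193
[... 2395 characters left out ...]
 2 171 182 185 188 183 184 187 188 187 187 187 183 180
   3   2]
26 [  3  -2   2   1 127 129 133 128 133 131 128 129 123   2  -4  -4  -2   1
  -5   2   3   1   2   5 179 181 187 188 187 187 186 186 186 184 181 179
  -3   2]
27 [  2   1   3   2   3 126 129 128 130 129 129 127   0  -4  -3  -1   2   4
  -3  -6   2  -2  -1  -3 175 180 181 180 185 182 182 183 182 181 174 180
   4   0]
28 [  1   3  -2   0  -2  -3   2   4   2  -1  -1   1  -1  -3  16  13  15  15
  13  14  11  14  14  -3 169 178 180 179 179 181 181 181 178 181 176 170
  -2  -2]
29 [  3   1  -2   3   2   2  -2  -1   2   1  -2   6  11  12  14  15  15  14
  12  14  15  16  16  15  10 171 176 178 177 179 177 178 176 175 172   3
   2   2]
```

Emit:
move_arm([
  [-0.03,-0.014,0,0.145],
  [-0.06,-0.028,0,0.29],
  [-0.09,-0.043,0,0.435],
  [-0.12,-0.057,0,0.58],
  [-0.15,-0.071,0,0.725],
  [-0.18,-0.086,0,0.87],
  [-0.21,-0.1,0,1.015],
  [-0.24,-0.114,0,1.16],
  [-0.27,-0.128,0,1.305],
  [-0.3,-0.143,0,1.45],
  [-0.33,-0.157,0,1.595],
  [-0.36,-0.171,0,1.74],
  [-0.39,-0.185,0,1.885],
  [-0.42,-0.2,0,2.03],
  [-0.45,-0.214,0,2.175],
  [-0.48,-0.228,0,2.32],
  [-0.513,-0.243,0,2.46],
  [-0.513,-0.243,0,2.46],
  [-0.513,-0.243,0,2.46],
  [-0.513,-0.243,0,2.46],
], claw=-1, newtons=20)

```text
time: 2.1
ee_pos: [0.6093, 0.1934, 0.2221]
eef_rot: [0.985, 0.174, -0.0, -0.0]
ft_force: [0.1, 0.5, -0.1]
width: 0.0008
```

```bash
cat > snap.py <<'E'
import sys,cv2,numpy as np
from bench import read_state, imaging, r
from h import *
t=sys.argv[1]
box={'top':(200,140,170,130),'scene':(205,100,200,150)}
for n in sys.argv[2:]:
    p,d=imaging.camera(n);c=imaging.get_calibration(n);np.savez(f'{n}{t}.npz',p=p,d=d,**c)
    if n in box:
        a,b,w,h=box[n];p=p[b:b+h,a:a+w];p=cv2.resize(p,None,fx=4,fy=4,interpolation=cv2.INTER_CUBIC)
    cv2.imwrite(f'pics/{n}{t}.png',p[:,:,::-1])
E
python3 snap.py 1 scene top
```

```text
(no output)
```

View pics/scene1.png

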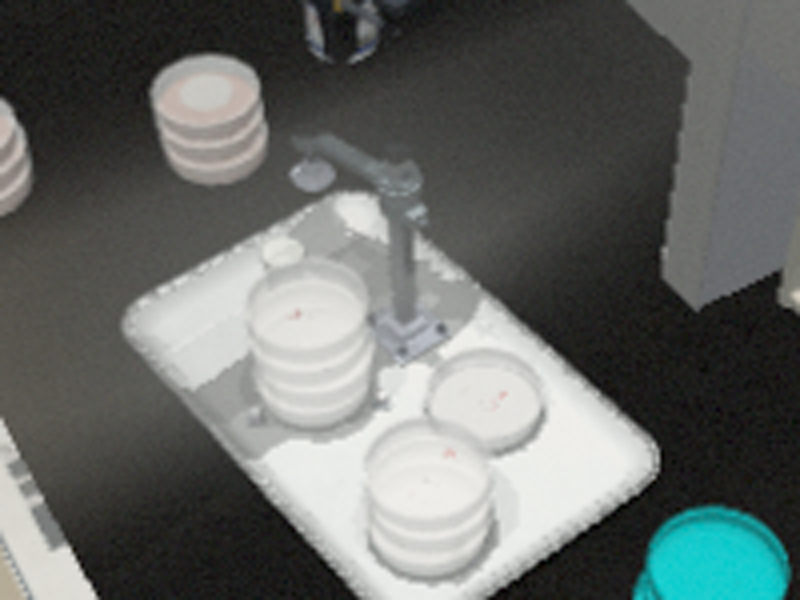

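View pics/top1.png

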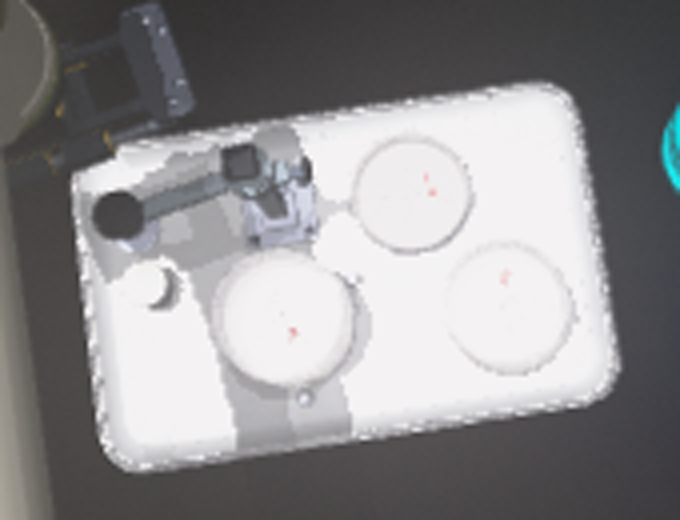

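The gripper sits beyond the pad (top crop, gripper about 110,90; pad 118,215), and nothing has moved. Next I'll lower it and work out the arc.

Emit:
move_arm([
  [0,0,0.015,0],
  [0,0,0.03,0],
  [0,0,0.05,0],
  [0,0,0.05,0],
])

```text
time: 2.6
ee_pos: [0.6078, 0.192, 0.1685]
eef_rot: [0.985, 0.173, -0.003, 0.001]
ft_force: [-0.4, -0.2, -1.1]
width: 0.0007
```

```bash
cat > arc.py <<'E'
import numpy as np,sys
from bench import read_state
from scipy.spatial.transform import Rotation as Ro
s=read_state();p=np.array(s['ee_pos']);R=Ro.from_quat(s['eef_rot']).as_matrix()
phi0=np.degrees(np.arctan2(R[1,1],R[0,1]))
col=np.array([.5987,.0859]);off=float(sys.argv[1])
print(p,phi0,s['ft_force'])
for th in map(float,sys.argv[2:]):
    a=np.radians(th);u=np.array([np.cos(a),np.sin(a)]);t=np.array([-u[1],u[0]])
    C=np.r_[col+.095*u-off*t,p[2]]
    d=R.T@(C-p);print([round(x,4) for x in d[:2]]+[0,round(-np.radians(th-180-phi0),3)])
E
python3 arc.py .0275 110.3 115 120 125 130 135 140 145 150 155 160 165 170 175 180 185 187.6
```

```text
[0.60784458 0.19203537 0.1684956 ] -70.0965981560159 [-0.35964875 -0.23023817 -1.09967852]
[np.float64(-0.0179), np.float64(0.0015), 0, np.float64(-0.007)]
[np.float64(-0.0258), np.float64(-0.0004), 0, np.float64(-0.089)]
[np.float64(-0.0343), np.float64(-0.0017), 0, np.float64(-0.176)]
[np.float64(-0.0429), np.float64(-0.0022), 0, np.float64(-0.263)]
[np.float64(-0.0515), np.float64(-0.002), 0, np.float64(-0.351)]
[np.float64(-0.0601), np.float64(-0.001), 0, np.float64(-0.438)]
[np.float64(-0.0686), np.float64(0.0007), 0, np.float64(-0.525)]
[np.float64(-0.0769), np.float64(0.0031), 0, np.float64(-0.613)]
[np.float64(-0.0849), np.float64(0.0063), 0, np.float64(-0.7)]
[np.float64(-0.0926), np.float64(0.0101), 0, np.float64(-0.787)]
[np.float64(-0.1), np.float64(0.0146), 0, np.float64(-0.874)]
[np.float64(-0.1069), np.float64(0.0198), 0, np.float64(-0.962)]
[np.float64(-0.1134), np.float64(0.0255), 0, np.float64(-1.049)]
[np.float64(-0.1193), np.float64(0.0317), 0, np.float64(-1.136)]
[np.float64(-0.1247), np.float64(0.0385), 0, np.float64(-1.223)]
[np.float64(-0.1295), np.float64(0.0457), 0, np.float64(-1.311)]
[np.float64(-0.1317), np.float64(0.0496), 0, np.float64(-1.356)]
```

Emit:
move_arm([
  [-0.006,0.001,0,0],
  [-0.012,0.001,0,0],
  [-0.018,0.001,0,-0.007],
  [-0.022,0,0,-0.05],
  [-0.026,0,0,-0.09],
  [-0.03,-0.001,0,-0.13],
  [-0.0343,-0.0017,0,-0.176],
  [-0.0385,-0.002,0,-0.22],
  [-0.043,-0.002,0,-0.263],
  [-0.047,-0.002,0,-0.305],
  [-0.0515,-0.002,0,-0.351],
  [-0.056,-0.0015,0,-0.395],
  [-0.06,-0.001,0,-0.438],
  [-0.0645,0,0,-0.48],
  [-0.0686,0.0007,0,-0.525],
  [-0.073,0.002,0,-0.57],
  [-0.077,0.003,0,-0.613],
  [-0.081,0.0047,0,-0.656],
  [-0.085,0.0063,0,-0.7],
  [-0.085,0.0063,0,-0.7],
])

```text
time: 4.6
ee_pos: [0.532, 0.1572, 0.1733]
eef_rot: [0.866, 0.5, 0.001, -0.0]
ft_force: [0.2, 0.2, 0.8]
width: 0.0003
```

```bash
python3 snap.py 2 scene top; python3 arc.py .0275 150 155 160 165 170 175 180 185 187.6 190
```

```text
[0.53228227 0.15748182 0.17308443] -30.088158216558323 [-0.32400033  0.55010512 -0.32270791]
[np.float64(-0.0013), np.float64(-0.0017), 0, np.float64(-0.002)]
[np.float64(-0.0097), np.float64(-0.0037), 0, np.float64(-0.089)]
[np.float64(-0.0182), np.float64(-0.005), 0, np.float64(-0.176)]
[np.float64(-0.0268), np.float64(-0.0055), 0, np.float64(-0.263)]
[np.float64(-0.0354), np.float64(-0.0053), 0, np.float64(-0.351)]
[np.float64(-0.044), np.float64(-0.0043), 0, np.float64(-0.438)]
[np.float64(-0.0525), np.float64(-0.0026), 0, np.float64(-0.525)]
[np.float64(-0.0607), np.float64(-0.0002), 0, np.float64(-0.612)]
[np.float64(-0.065), np.float64(0.0014), 0, np.float64(-0.658)]
[np.float64(-0.0688), np.float64(0.003), 0, np.float64(-0.7)]
```

View pics/top2.png

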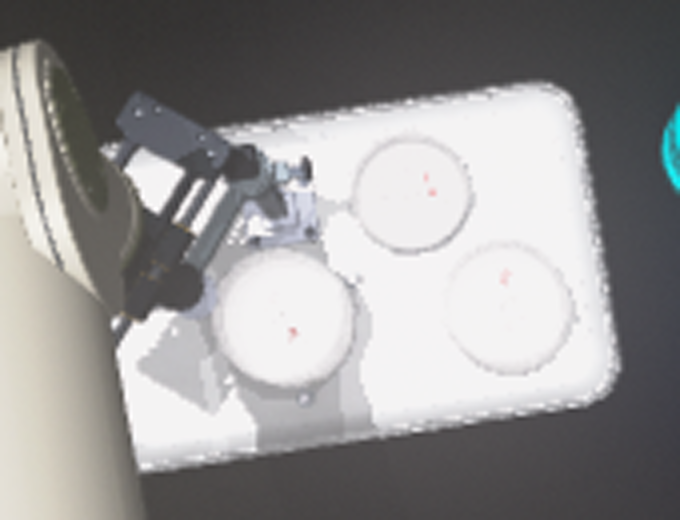

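View pics/scene2.png

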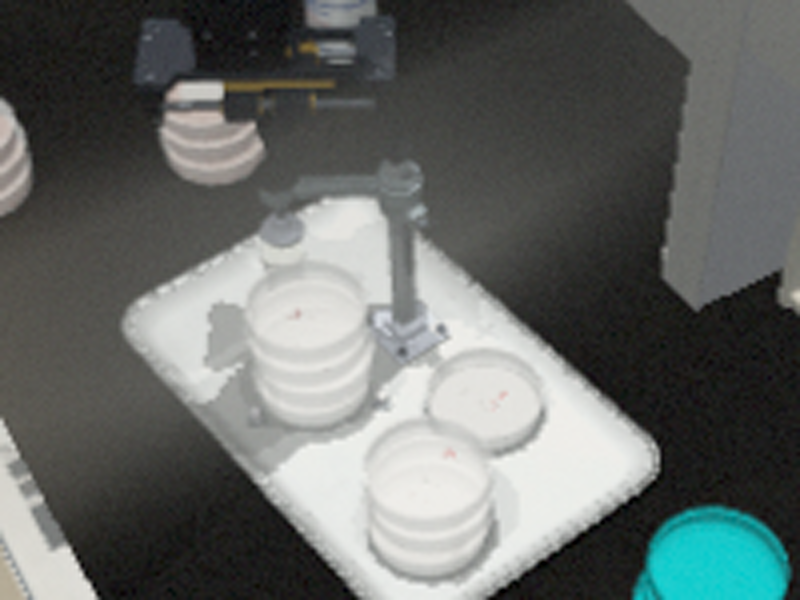

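The arm is following (pad at top crop 182,287) and the foot is well above the lid. I'll carry on to just short of the stop.

Emit:
move_arm([
  [-0.005,-0.0025,0,-0.045],
  [-0.0095,-0.0035,0,-0.089],
  [-0.014,-0.0045,0,-0.132],
  [-0.018,-0.005,0,-0.176],
  [-0.0225,-0.0053,0,-0.22],
  [-0.027,-0.0055,0,-0.263],
  [-0.031,-0.0055,0,-0.307],
  [-0.0355,-0.0053,0,-0.351],
  [-0.04,-0.005,0,-0.395],
  [-0.044,-0.0043,0,-0.438],
  [-0.048,-0.0035,0,-0.48],
  [-0.0525,-0.0026,0,-0.525],
  [-0.0555,-0.0018,0,-0.555],
  [-0.058,-0.001,0,-0.585],
  [-0.0605,0,0,-0.61],
  [-0.0605,0,0,-0.61],
  [-0.0605,0,0,-0.61],
])

```text
time: 6.4
ee_pos: [0.502, 0.1051, 0.1726]
eef_rot: [0.676, 0.736, 0.0, 0.0]
ft_force: [0.1, -0.5, -0.5]
width: 0.0002
```

```bash
python3 snap.py 3 scene top; python3 arc.py .0275 185 187.6 190;python3 - <<'E'
import numpy as np
from h import *
W=world(load('top3.npz'));
zz=W[...,2]
for lo,hi in [(.183,.2),]:
    m=(zz>lo)&(zz<hi)&(abs(W[...,0]-.5)<.04)&(abs(W[...,1]-.08)<.035);q=W[m];print(len(q),q.mean(0),q.min(0),q.max(0))
S=load('scene3.npz');W=world(S);z=W[...,2]
m=(z>.183)&(z<.2)&(abs(W[...,0]-.5)<.03)&(abs(W[...,1]-.08)<.04);q=W[m];print(len(q),q.mean(0))
E
```

```text
[0.5019734  0.10518722 0.17252805] 4.893982747967009 [-1.06891887 -0.23137828  0.58658574]
[np.float64(-0.0001), np.float64(-0.0003), 0, np.float64(-0.002)]
[np.float64(-0.0045), np.float64(-0.0015), 0, np.float64(-0.047)]
[np.float64(-0.0085), np.float64(-0.0023), 0, np.float64(-0.089)]
68 [0.50612186 0.06962108 0.18958214] [0.48785194 0.05904113 0.18334365] [0.52496919 0.081418   0.1944986 ]
114 [0.50292736 0.07878853 0.19031799]
```

View pics/scene3.png

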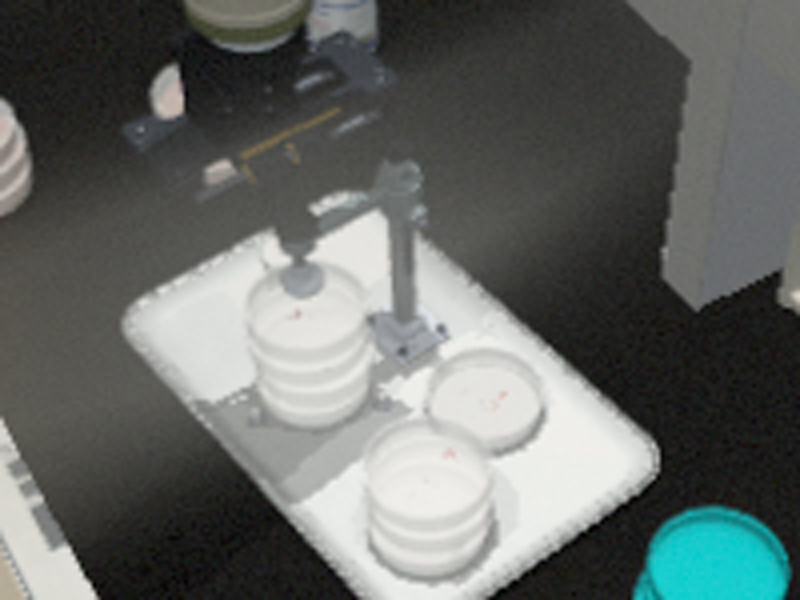

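View pics/top3.png

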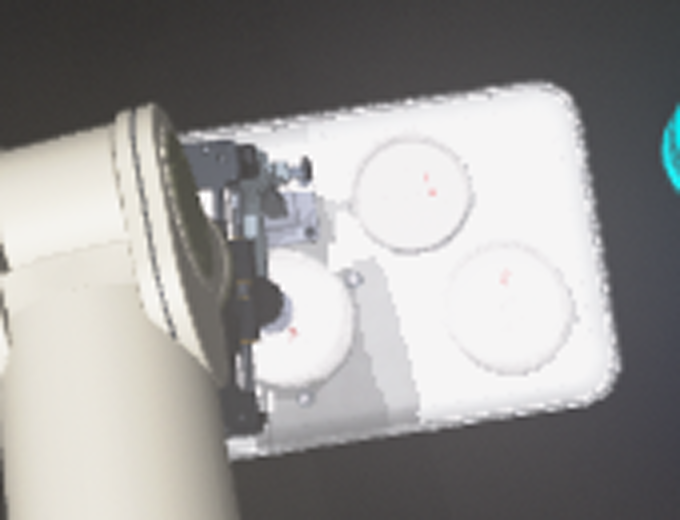

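The pad is close to the stop (top crop about 265,300) with no force reading yet. I'll do the last millimetres in small steps.

Emit:
move_arm([
  [-0.0015,0,0,-0.015],
  [-0.003,-0.001,0,-0.03],
  [-0.0045,-0.0015,0,-0.045],
  [-0.0045,-0.0015,0,-0.045],
])

```text
time: 6.9
ee_pos: [0.501, 0.1006, 0.1727]
eef_rot: [0.659, 0.752, 0.0, -0.0]
ft_force: [1.2, 2.5, -0.3]
width: -0.0002
```

Emit:
move_arm([
  [-0.0007,0,0,0],
  [-0.0015,0,0,0],
  [-0.0015,0,0,0],
])

```text
time: 7.2
ee_pos: [0.501, 0.0997, 0.1726]
eef_rot: [0.659, 0.752, 0.0, -0.0]
ft_force: [0.8, 4.8, 0.0]
width: 0.0003
```

At the stop: the force climbs to about 5 N with hardly any motion. I'll back off and lift.

Emit:
move_arm([
  [0.005,0,0,0],
  [0.015,0,0,0],
  [0.022,0,-0.015,0],
  [0.022,0,-0.035,0],
  [0.022,0,-0.035,0],
  [0.022,0,-0.035,0],
])

```text
time: 7.8
ee_pos: [0.4982, 0.121, 0.2074]
eef_rot: [0.659, 0.752, 0.0, 0.0]
ft_force: [-0.6, 0.5, -0.4]
width: 0.0002
```

```bash
python3 snap.py 4 scene top
python3 - <<'E'
import numpy as np,cv2
from h import *
from bench import read_state
for n in ['top4','scene4']:
    W=world(load(n+'.npz'));zz=W[...,2]
    m=(zz>.184)&(zz<.196)&(abs(W[...,0]-.5)<.035)&(abs(W[...,1]-.075)<.03);q=W[m];print(n,len(q),q.mean(0),q.min(0),q.max(0),cv2.minEnclosingCircle(q[:,:2].astype(np.float32)))
    m=(zz>.17)&(zz<.182)&(W[...,0]>.525)&(W[...,0]<.575)&(abs(W[...,1]-.077)<.03);q=W[m];print('bar',len(q),q.mean(0))
s=read_state();print(s['ee_pos'],s['ft_force'],s['time'])
E
```

```text
top4 127 [0.50467251 0.07244947 0.18948217] [0.48780684 0.05584823 0.18452851] [0.52125325 0.0896928  0.19546612] ((0.5046245455741882, 0.07307544350624084), 0.017772842198610306)
bar 95 [0.55012823 0.07892518 0.17854311]
scene4 89 [0.50489    0.06963389 0.18968512] [0.48834256 0.05289625 0.18490813] [0.52221434 0.08924113 0.1936866 ] ((0.5035804510116577, 0.07195451855659485), 0.019770270213484764)
bar 75 [0.55062021 0.07489543 0.17735569]
[0.4976969  0.12069579 0.20666706] [-0.10289461 -0.70646657  0.44699613] 7.9
```

View pics/scene4.png

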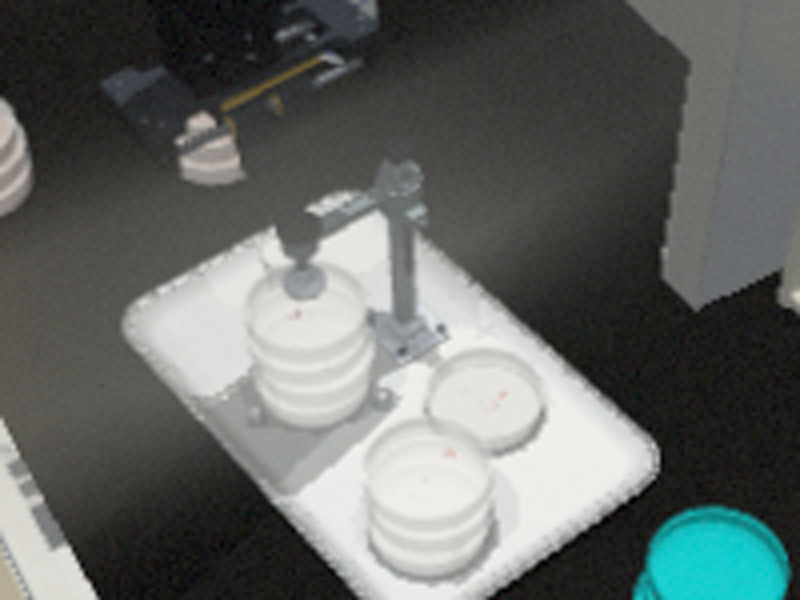

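View pics/top4.png

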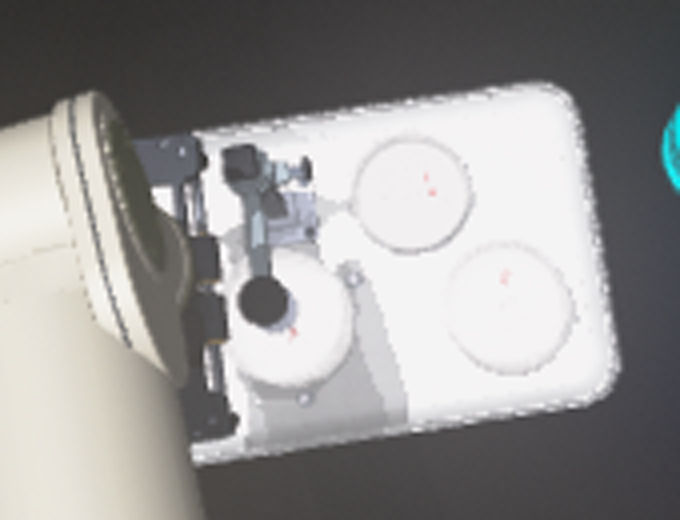

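The pad centre (0.5046, 0.0728) sits over the stack centre (0.5043, 0.0734), and the foot is clear of the lid. Next I'll move above the pad.

Emit:
move_arm([
  [-0.012,0,0,0],
  [-0.024,0,0,0],
  [-0.036,0,0,0],
  [-0.0487,0.0004,0,0],
  [-0.0487,0.0004,0,0],
  [-0.0487,0.0004,0.004,0],
  [-0.0487,0.0004,0.008,0],
  [-0.0487,0.0004,0.011,0],
  [-0.0487,0.0004,0.013,0],
  [-0.0487,0.0004,0.013,0],
  [-0.0487,0.0004,0.013,0],
])

```text
time: 9.0
ee_pos: [0.5049, 0.0727, 0.1945]
eef_rot: [0.659, 0.752, -0.0, -0.0]
ft_force: [-0.4, 0.1, -0.2]
width: 0.0002
```

```bash
python3 snap.py 5 scene
python3 - <<'E'
from bench import read_state
s=read_state();print(s['ee_pos'],s['ft_force'],s['time'])
E
```

```text
[0.5049797  0.07266795 0.19463556] [0.27733622 0.05982947 0.10011752] 9.05
```

View pics/scene5.png

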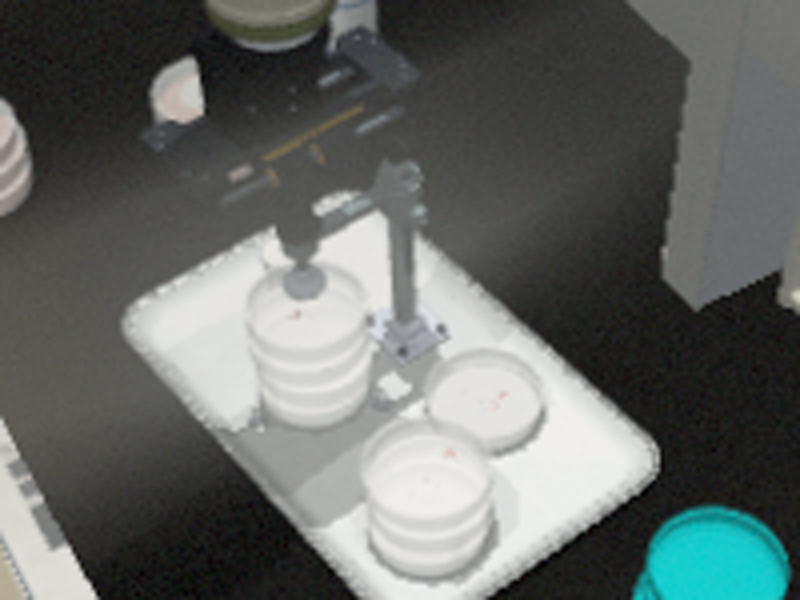

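Fingers are over the pad centre. Now pressing gently.

Emit:
move_arm([
  [0,0,0.002,0],
  [0,0,0.004,0],
  [0,0,0.005,0],
  [0,0,0.006,0],
  [0,0,0.006,0],
])

```text
time: 9.55
ee_pos: [0.5049, 0.0725, 0.1886]
eef_rot: [0.659, 0.752, 0.0, -0.0]
ft_force: [-2.1, 1.1, 3.3]
width: 0.0003
```

Emit:
move_arm([
  [0,0,0.0005,0],
  [0,0,0.001,0],
  [0,0,0.001,0],
])

```text
time: 9.85
ee_pos: [0.5049, 0.0725, 0.1875]
eef_rot: [0.659, 0.752, 0.0, -0.0]
ft_force: [-1.6, -0.0, 2.5]
width: 0.0003
```

Emit:
move_arm([
  [0,0,0.0005,0],
  [0,0,0.001,0],
  [0,0,0.001,0],
])

```text
time: 10.15
ee_pos: [0.505, 0.0726, 0.1863]
eef_rot: [0.659, 0.752, 0.0, 0.0]
ft_force: [-0.5, 1.7, 2.1]
width: 0.0008
```

Emit:
move_arm([
  [0,0,0.0005,0],
  [0,0,0.001,0],
  [0,0,0.001,0],
])

```text
time: 10.45
ee_pos: [0.505, 0.0725, 0.1855]
eef_rot: [0.659, 0.752, 0.0, 0.0]
ft_force: [-0.1, -0.3, 1.4]
width: 0.0001
```

Emit:
move_arm([
  [0,0,0.0005,0],
  [0,0,0.001,0],
  [0,0,0.0015,0],
  [0,0,0.002,0],
  [0,0,0.0025,0],
  [0,0,0.003,0],
  [0,0,0.0035,0],
  [0,0,0.004,0],
  [0,0,0.0045,0],
  [0,0,0.005,0],
  [0,0,0.0055,0],
  [0,0,0.006,0],
  [0,0,0.0065,0],
  [0,0,0.007,0],
  [0,0,0.0075,0],
  [0,0,0.008,0],
  [0,0,0.008,0],
])

```text
time: 12.15
ee_pos: [0.5049, 0.0726, 0.1776]
eef_rot: [0.659, 0.752, 0.0, -0.0]
ft_force: [-1.0, 0.3, 2.6]
width: 0.0004
```

```bash
python3 snap.py 6 scene
python3 - <<'E'
from bench import read_state
from h import *
s=read_state();print(s['ee_pos'],s['ft_force'],s['time'])
import numpy as np
for n in ['scene4','scene6']:
    D=load(n+'.npz');W=world(D);z=W[...,2]
    a,b=270,150
    print(n)
    for v in range(156,180): print(v,' '.join(f'{int(x*1000):4d}' for x in np.clip(z[v,268:296],-.9,.9)))
E
```

```text
[0.50492512 0.07255344 0.17761157] [-1.42585076  0.20722408  3.53450421] 12.2
scene4
156    0    0    2    0    0    0  188  190  187  189  190  191  186  192  192  189  189  189  181  175  177  175  171  171  171   -1    0    3
157    0    2    3    0   12   17  187  190  190  191  189  188  189  186  190  188  190  189  179  176  174  171  170    2    1    0    3    1
158   -1    0   10   13   16   14  187  187  190  188  190  191  191  192  192  191  189  176  177  172  174   -1    4    3    0    0    2    1
159   18   14   16   16   11   13   14  190  188  188  191  191  190  193  187  191  187  171  173  165    1    4   -2   -3    0    0    0   -1
160   14   14   13    7   11   41   45  178  191  185  191  188  191  189  184  183  175   -1   -1    2    1    2    0    1    2    0    5    1
161   15   11   10   41   46   42   44  171  175  180  185  184  187  179  180  176  170    0    1    1    1    0    3    4    3    0    1    0
162   12   12    8   45   41   42   44   45  174  178  179  179  177  178  174  172  170    0    0    2    0    0    2    1    4    5   -1    0
163    
[... 5203 characters left out ...]
 106  106  107  104  106  105  117  117  116  116  121  119  121  119  116  114  105  107  105  103  105  106  106  102  105
176  105  107  106  107  105  107  109  104  106  113  117  114  118  119  115  118  118  113  106  104  103  104  106  100  104  108  105  106
177  105  107  105  102  107  106  102  106  108  103  103  112  120  112  115  111  105  102  105  102  102  102  104  107  104  104  105  105
178  105  105  107  104  104  106  105  105  103  107  108  104  104  106  106  108  106  106  102  105  106  106  103  104  105  103  106  106
179  106  105  104  103  103  107  105  105  104  106  107  107  107  105  106  110  106  108  106  102  108  100  103  110  106  102  104  109
```

View pics/scene6.png

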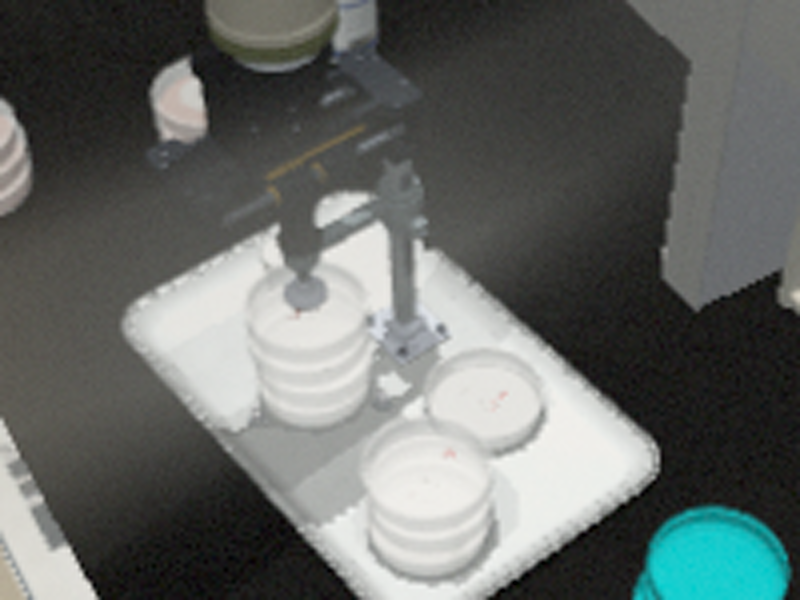

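The foot is about 7 mm above the lid (foot rim 118 mm at its top surface, lid 106 mm). I'll continue in finer steps.

Emit:
move_arm([
  [0,0,0.0005,0],
  [0,0,0.001,0],
  [0,0,0.0015,0],
  [0,0,0.002,0],
  [0,0,0.0025,0],
  [0,0,0.003,0],
  [0,0,0.0035,0],
  [0,0,0.004,0],
  [0,0,0.004,0],
])

```text
time: 13.1
ee_pos: [0.505, 0.0726, 0.1733]
eef_rot: [0.659, 0.752, -0.0, 0.0]
ft_force: [0.3, 0.3, 0.2]
width: 0.0003
```

Emit:
move_arm([
  [0,0,0.0005,0],
  [0,0,0.0005,0],
])

```text
time: 13.3
ee_pos: [0.5049, 0.0725, 0.173]
eef_rot: [0.659, 0.752, -0.0, -0.0]
ft_force: [-0.7, -0.4, 1.4]
width: 0.0002
```

Emit:
move_arm([
  [0,0,0.0005,0],
  [0,0,0.0005,0],
])

```text
time: 13.5
ee_pos: [0.5049, 0.0725, 0.1726]
eef_rot: [0.659, 0.752, 0.0, -0.0]
ft_force: [-1.5, -0.7, 2.0]
width: 0.0006
```

Emit:
move_arm([
  [0,0,0.0005,0],
  [0,0,0.0005,0],
])

```text
time: 13.7
ee_pos: [0.505, 0.0726, 0.172]
eef_rot: [0.659, 0.752, 0.0, 0.0]
ft_force: [-1.2, 0.3, 2.3]
width: 0.0006
```

Emit:
move_arm([
  [0,0,0.0005,0],
  [0,0,0.0005,0],
])

```text
time: 13.9
ee_pos: [0.5049, 0.0725, 0.1716]
eef_rot: [0.659, 0.752, 0.0, -0.0]
ft_force: [-1.3, -0.5, 3.6]
width: 0.0007
```

Emit:
move_arm([
  [0,0,0.0005,0],
  [0,0,0.0005,0],
])

```text
time: 14.1
ee_pos: [0.5049, 0.0726, 0.1712]
eef_rot: [0.659, 0.752, 0.0, -0.0]
ft_force: [-2.7, -0.8, 5.9]
width: 0.0007
```

Emit:
move_arm([
  [0,0,0.0005,0],
  [0,0,0.0005,0],
])

```text
time: 14.3
ee_pos: [0.505, 0.0725, 0.1707]
eef_rot: [0.659, 0.752, 0.0, -0.0]
ft_force: [-1.6, -0.5, 5.4]
width: 0.0006
```

Emit:
move_arm([
  [0,0,0.0005,0],
  [0,0,0.0005,0],
])

```text
time: 14.5
ee_pos: [0.5049, 0.0726, 0.1703]
eef_rot: [0.659, 0.752, 0.0, -0.0]
ft_force: [-3.3, -0.2, 6.2]
width: 0.0004
```

Emit:
move_arm([
  [0,0,0.0005,0],
  [0,0,0.0005,0],
])

```text
time: 14.7
ee_pos: [0.5049, 0.0726, 0.1699]
eef_rot: [0.659, 0.752, 0.0, -0.0]
ft_force: [-4.2, -0.8, 7.8]
width: 0.0004
```

Emit:
move_arm([
  [0,0,0.0004,0],
  [0,0,0.0004,0],
])

```text
time: 14.9
ee_pos: [0.5049, 0.0726, 0.1697]
eef_rot: [0.659, 0.752, 0.0, -0.0]
ft_force: [-4.7, -1.0, 10.5]
width: 0.0004
```

Emit:
move_arm([
  [0,0,0.0004,0],
  [0,0,0.0004,0],
])

```text
time: 15.1
ee_pos: [0.505, 0.0726, 0.1691]
eef_rot: [0.659, 0.752, 0.0, 0.0]
ft_force: [-3.2, -0.5, 6.2]
width: 0.0003
```

```bash
python3 snap.py 7 scene
python3 - <<'E'
from bench import read_state
from h import *
s=read_state();print(s['ee_pos'],s['ft_force'],s['time'])
import numpy as np
for n in ['scene7']:
    D=load(n+'.npz');W=world(D);z=W[...,2]
    for v in range(164,182): print(v,' '.join(f'{int(x*1000):4d}' for x in np.clip(z[v,270:294],-.9,.9)))
E
```

```text
[0.5050268  0.07255699 0.16904246] [-2.1278014  -0.6234262   6.32722064] 15.15
164    5   44   42   44   44  165  166  169  166  165  169  171  168  166  165  154  150  146    1    1    0    0    5    5
165    3   42   45   41   47   44  165  165  165  167  164  166  168  164  158  150  104  107  106    0    0    1    0    3
166    4   38   41  106  107  109  153  159  160  163  164  163  157  156  154  151  107  104  107  107  103  101    3    1
167    0    1  104  104  106  107  149  152  158  154  156  156  156  152  149  146  106  111  104  104  107  103  108    0
168  110  103  106  106  106  104  106  148  151  153  152  152  152  150  148  104  103  108  105  108  108  105  106  105
169  107  105  106  104  103  105  103  103  149  145  148  146  149  140  105  104  109  106  107  106  103  105  108  103
170  106  107  104  105  102  104  105  107  108  124  133  131  131  123  114  105  103  104  108  106  103  105  106  103
171  107  109  104  104  102  108  103  110  112  126  130  129  127  127  112  114  108  106  109  104  105  108  105  103
172  104  106  106  101  105 
[... 510 characters left out ...]
  111  113  112  114  114  111  111  112  111  103  105  103  105  101  107  107
177  104  108  109  103  105  105  106  111  110  110  111  112  900  107  110  112  106  105  109  107  105  108  105  106
178  103  103  102  104  108  106  103  103  103  107  110  112  111  110  109  104  106  108  109  103  103  107  104  104
179  106  102  103  110  105  107  106  106  106  104  106  106  105  109  109  104  106  106  104  107  102  104  108  107
180  105  105  105  104  104  106  107  104  108  104  103  105  104  106  103  104  108  105  106  104  108  107  105  106
181  105  105  105  105  107  107  107  105  106  106  108  109  103  107  105  106  104  106  107  107  105  107  108  105
```

View pics/scene7.png

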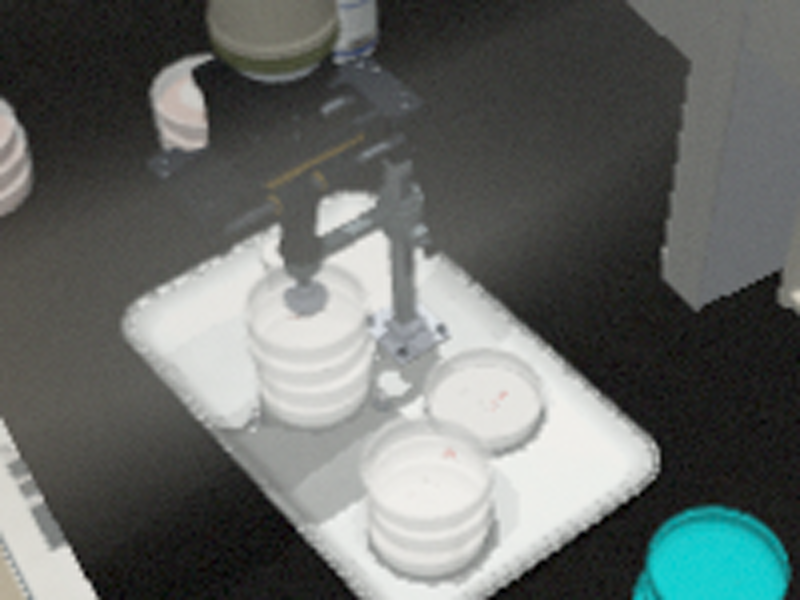

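The foot now rests on the lid (its top surface 112 mm, moved 18 mm against about 20.4 mm of arm travel, so about 2 mm taken up). A tooth just passed at about z=0.1695. One more click (to about 0.167) should give roughly half-way.

Emit:
move_arm([
  [0,0,0.0004,0],
  [0,0,0.0008,0],
  [0,0,0.0008,0],
])

```text
time: 15.45
ee_pos: [0.505, 0.0725, 0.1685]
eef_rot: [0.659, 0.752, 0.0, -0.0]
ft_force: [-4.7, -1.0, 9.2]
width: 0.0003
```

Emit:
move_arm([
  [0,0,0.0004,0],
  [0,0,0.0008,0],
  [0,0,0.0008,0],
])

```text
time: 15.75
ee_pos: [0.505, 0.0726, 0.1678]
eef_rot: [0.659, 0.752, 0.0, -0.0]
ft_force: [-4.4, -0.6, 10.1]
width: 0.0004
```

Emit:
move_arm([
  [0,0,0.0004,0],
  [0,0,0.0004,0],
])

```text
time: 15.95
ee_pos: [0.505, 0.0726, 0.1675]
eef_rot: [0.659, 0.752, 0.0, -0.0]
ft_force: [-5.2, -2.0, 11.5]
width: 0.0004
```

Emit:
move_arm([
  [0,0,0.0004,0],
  [0,0,0.0004,0],
])

```text
time: 16.15
ee_pos: [0.5051, 0.0726, 0.1669]
eef_rot: [0.659, 0.752, 0.0, 0.0]
ft_force: [-3.9, 0.2, 9.2]
width: 0.0004
```

Emit:
move_arm([
  [0,0,0.0003,0],
  [0,0,0.0003,0],
])

```text
time: 16.35
ee_pos: [0.5051, 0.0726, 0.1668]
eef_rot: [0.659, 0.752, 0.0, -0.0]
ft_force: [-4.6, -0.6, 10.7]
width: 0.0005
```

A click passed at about 0.167. Now I'll let go slowly and check where the arm rests.

Emit:
move_arm([
  [0,0,-0.0005,0],
  [0,0,-0.001,0],
  [0,0,-0.0015,0],
  [0,0,-0.0015,0],
])

```text
time: 16.75
ee_pos: [0.5051, 0.0726, 0.1678]
eef_rot: [0.659, 0.752, 0.0, 0.0]
ft_force: [-1.8, -1.0, 5.8]
width: 0.0004
```

Emit:
move_arm([
  [0,0,-0.001,0],
  [0,0,-0.002,0],
  [0,0,-0.003,0],
  [0,0,-0.003,0],
])

```text
time: 17.15
ee_pos: [0.5049, 0.0726, 0.1704]
eef_rot: [0.659, 0.752, -0.0, -0.0]
ft_force: [-0.0, 0.0, 0.4]
width: -0.0001
```

Emit:
move_arm([
  [0,0,-0.01,0],
  [0,0,-0.03,0],
  [0.03,0,-0.05,0],
  [0.07,0,-0.05,0],
  [0.11,0,-0.05,0],
  [0.14,0,-0.05,0],
  [0.14,0,-0.05,0],
  [0.14,0,-0.05,0],
])

```text
time: 17.95
ee_pos: [0.4866, 0.2115, 0.2209]
eef_rot: [0.659, 0.752, -0.0, 0.0]
ft_force: [-0.4, -0.4, 0.3]
width: 0.0002
```

```bash
python3 snap.py 8 scene top
python3 - <<'E'
import numpy as np,cv2
from h import *
from bench import read_state
def blob(W,m):
    n,l,st,ce=cv2.connectedComponentsWithStats(m.astype(np.uint8));k=1+np.argmax(st[1:,4]);q=W[l==k]
    return len(q),q.mean(0).round(4),np.median(q[:,2]).round(4),np.round(cv2.minEnclosingCircle(q[:,:2].astype(np.float32))[0],4)
for n in ['4','8']:
  for c in ['top','scene']:
    W=world(load(c+n+'.npz'));z=W[...,2];lo=.184 if n=='4' else .161
    near=(abs(W[...,0]-.5045)<.022)&(abs(W[...,1]-.073)<.022)
    print(c+n,'pad',blob(W,near&(z>lo)&(z<lo+.012)))
    flo=.124 if n=='4' else .1095
    if c=='scene':
        m=near&(z>flo)&(z<flo+.0085);q=W[m];print(' foot',len(q),np.median(q[:,2]))
    print(' B',blob(W,(z>.099)&(z<.1095)&(abs(W[...,0]-.5045)<.08)&(abs(W[...,1]-.073)<.08)))
    print(' A',blob(W,(z>.07)&(z<.088)&(abs(W[...,0]-.514)<.08)&(abs(W[...,1]+.097)<.08)))
s=read_state();print(s['ee_pos'],s['ft_force'],s['time'])
D=load('scene8.npz');W=world(D);z=W[...,2]
for v in range(158,182): print(v,' '.join(f'{int(x*1000):4d}' for x in np.clip(z[v,270:294],-.9,.9)))
E
```

```text
top4 pad (127, array([0.5047, 0.0724, 0.1895]), np.float64(0.1896), array([0.5046, 0.0731]))
 B (597, array([0.4998, 0.0672, 0.1053]), np.float64(0.1053), array([0.5036, 0.0738]))
 A (809, array([ 0.5139, -0.0976,  0.0793]), np.float64(0.0793), array([ 0.5147, -0.0976]))
scene4 pad (89, array([0.5049, 0.0696, 0.1897]), np.float64(0.1899), array([0.5036, 0.072 ]))
 foot 50 0.13008194928693972
 B (517, array([0.5012, 0.0634, 0.1055]), np.float64(0.1058), array([0.5036, 0.0705]))
 A (747, array([ 0.5133, -0.1035,  0.0792]), np.float64(0.0795), array([ 0.5164, -0.1015]))
top8 pad (124, array([0.5046, 0.0729, 0.1676]), np.float64(0.1678), array([0.5038, 0.0729]))
 B (635, array([0.5005, 0.0713, 0.1056]), np.float64(0.1057), array([0.5045, 0.0733]))
 A (813, array([ 0.5137, -0.0975,  0.0793]), np.float64(0.0793), array([ 0.5145, -0.0974]))
scene8 pad (82, array([0.5042, 0.0691, 0.1676]), np.float64(0.1679), array([0.5051, 0.0699]))
 foot 51 0.11288106680682858
 B (476, array([0.5001, 0.0634, 0.1054]), np.float64(0.1057), array([0.5034, 0.0731]))
 A (747, array([ 0.5133, -0.1036,  0.0793]),
[... 2399 characters left out ...]
  110  111  112  113  114  112  109  112  111  105  105  107  110  106  103  103
177  106  104  105  106  111  107  105  108  107  114  115  114  110  113  111  109  106  106  105  104  104  104  104  107
178  104  102  104  109  101  102  103  102  106  110  109  109  107  107  106  105  107  108  105  102  107  103  105  109
179  105  106  108  107  102  104  104  104  108  108  108  103  104  103  104  105  110  106  104  106  108  105  109  103
180  110  105  105  104  104  109  106  101  103  104  106  107  105  105  105  103  108  104  106  104  106  105  108  103
181  104  106  104  102  107  105  107  104  103  106  104  109  105  108  106  101  105  106  106  105  104  106  104  105
```

View pics/scene8.png

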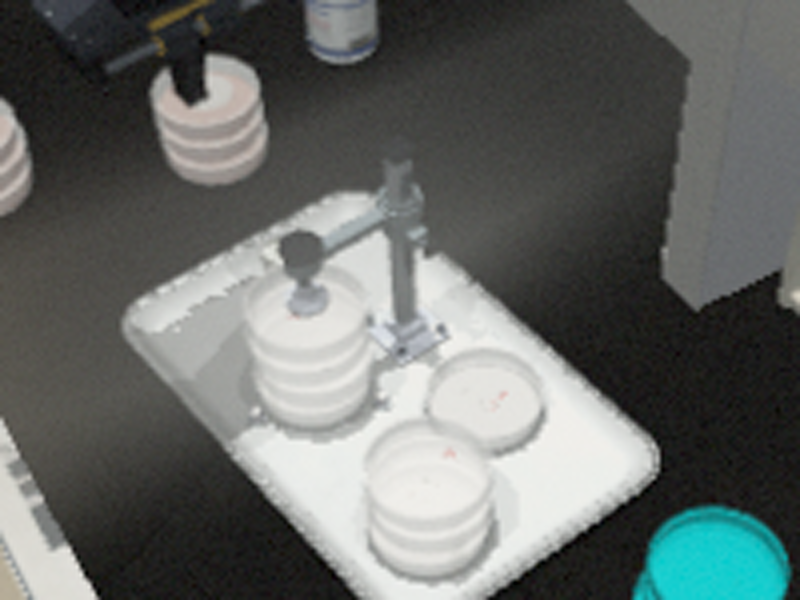

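View pics/top8.png

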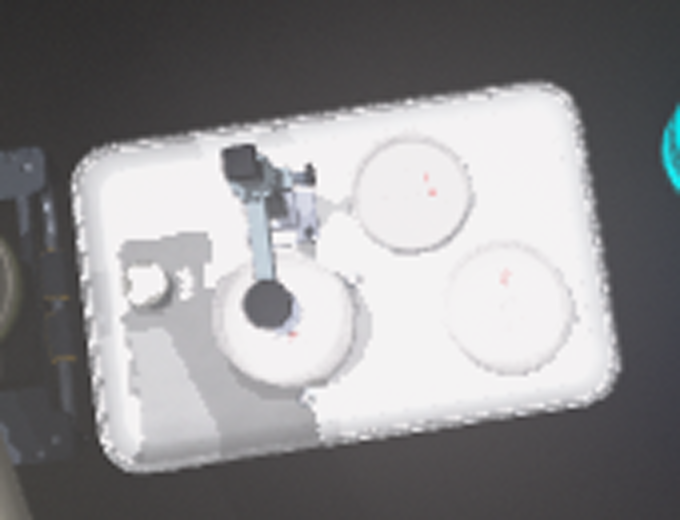

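The pad rests at z=0.1677, about 21.9 mm below its start, and is centred over the stack. The foot came down about 17.5 mm, so its spring is taken up by about 4.3 mm (about 6.5 N). That matches the 5.8 N still felt just before lift-off. Nothing else has moved, so I'm handing it in.

```bash
python3 -c "
from bench import r
print(r.close_job())"
```

```text
the job is handed in; nothing more can be done
None
```

The four-dish stack (stack_b) between the pegs is clamped, and the job was handed in about 18 s in. I got no verdict back, so the final state rests on my own checks.

- **Swing:** I pushed the arm round with the closed fingers until it met its stop at about 5 N, with the foot still clear of the lid. The pad was then within about 1 mm of the stack's centre.
- **Press:** I pressed the pad down click by click, with at most about 11.5 N read at the wrist (limit 35 N). I let go after the click at about z = 0.167, and the pawl held the arm.
- **Last checks:**
  - The pad rests at z = 0.1677 and is still over the stack's centre.
  - From the depth images the foot's spring is taken up by about 4.3 mm, give or take 1 mm, or about 6.5 N.
  - Both stacks measured unmoved within about 1 mm. The single dish and sample pot look unmoved in the pictures. I did not look at the beaker again, but the arm never went near it.
  - The gripper stands clear, with about zero force at the wrist.
- **Least certain:** the first touch of the foot was hard to pick out of the pawl's rising and falling force. The spring figure therefore comes from the images, and the 5.8 N felt just before lift-off agrees with it.

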